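# Raise the bench camera's telescoping mast to its height mark and hold it

## Robot

A 6-joint arm with a two-finger parallel gripper is mounted at the origin on the work surface. World frame = base frame: x ahead of the robot, y to its left, z up, the work surface at z = 0. Lengths are in m, angles in rad, forces in N, time in s.
With the tool pointing down it reaches from about 0.375 to 0.9 m from the base axis. Payload 3.1 kg.
Tool frame: the origin (TCP) lies where the fingers leave the gripper's body, on its centre line; the fingertips stand 73 mm ahead of it and the grasp point (between the pads) lies 54 mm ahead of it; z points along the fingers, y is the line along which they close (so a half turn about z gives the same grasp; the last joint's range is limited). The gripper opens to 85 mm and grips with 20 to 120 N. Pads are 22 mm wide; open, the fingers measure 114 mm over their backs; the gripper's body (76 mm by 85 mm) begins 54 mm behind the grasp point. The pads swing forward as they close: fully open they stand 13 mm farther back than shut.
Start: joints at [-1.294, 0.527, 1.433, -0, 1.181, -0.178], TCP at [0.275, -0.561, 0.304] pointing down, gripper open.
Joint ranges: [-3.08, 3.08], [-0.75, 2.2], [0.22, 2.44], [-1.43, 4.57], [0, 2.65], [-2.85, 2.85]. Speed limits (rad/s): [2.79, 2.79, 3.14, 3.14, 3.14, 3.14].

## Interface

Orientations are given as a unit quaternion [x, y, z, w].
In Python, from station import manip gives the robot as it stands.
- The arm moves only by the shell command python3 -m crank 'ROWS' [FORCE]. ROWS is JSON, a list of rows, each an object with "dp": the shift along the tool's x, y, z normalised to -1 to 1, where 1 is 50 cm, a list of three; "delta_rot": the turn, a rotation vector about the tool's x, y, z normalised to -1 to 1, where 1 is 2 pi rad, a list of three; "fingers": the opening, from -1 (shut) to 1 (fully open). A call has 1 to 12 rows; each row shifts and turns the commanded pose from where the row before left it, along the tool's axes as they then stand; what a row does not reach is not made up. A row lasts 1/12 s, in which the tool goes at most 41.7 mm and 7.16 degrees, less where a joint would pass 70% of its speed; a pose out of reach is approached as far as the arm can. A call with a number of a shift or a turn outside -1 to 1 is refused whole. A call with a gripper value outside its range is refused whole. The fingers move at their own pace and stop on an object; FORCE is the grip in N (left out, the last holds). Time passes only in rows, so rows that do not move let the fingers close. It gives the time, the measured TCP pose, the force, the opening and the grip force at its end, in the units of the state.
- manip.sense(): the state, without advancing time (a new reading comes with each control period).
- manip.snapshot(name): name is "side" or "top" or "wrist"; returns (picture, depth): 384x512x3 uint8, red, green, blue; 384x512 float32, m along the optical axis (not along the pixel's ray), 0 where there is no reading.
- manip.camera_model(name): a dict with "fx", "fy", "cx", "cy" (pixels), "origin" and "attitude" of the camera in the world. Camera axes: x right, y up, looking along -z (the intrinsics and any distortion apply to the point x, -y, -z); pixel columns grow to the right and rows downward; lengths in m; the calibration is good to about 2 mm. The wrist camera is an equidistant fisheye: a pixel r from the principal point sees the ray r / f radians off the axis. A picture is of the moment at which its call begins: read the wrist's pose just before it. camera_model takes no time and is no camera call; for the wrist camera it gives the pose at the moment of the call.
- manip.sign_off(): hands the job in; it is judged then, once.
The state is a dict: "t": time; "q": joint angles; "qd": joint speeds; "tau": joint torques, N m; "tcp_pos": TCP position; "tool_rot": TCP orientation; "force": force on the tool from outside, world axes, zero at the start; "ft_torque": the same for the moment, N m; "finger_gap": opening from 0.0 (shut) to 1.0 (fully open); "gripper_force": force on a finger pad.
Only numpy, scipy, OpenCV 4.12 (cv2) and the standard library are available. Lean on these libraries where they do the work, as an engineer would, in place of code of your own. Each camera call takes 0.05 s, during which the arm holds its last target. There are 200 camera calls.

## Task

Look which vessel stands on the stage under the bench camera (petri dish, crucible or beaker) and bring the camera to its height: the 4 cm line of the mast scale for the dish, 7 cm for the crucible, 10 cm for the beaker. Squeeze the head of the mast between the fingers so that its lock button goes in, draw the mast up until that line is level with the top of the collar, and finish still holding the head there at rest with the button squeezed in, so that I can tighten the collar clamp. Do not let the camera drop, and leave everything else on the bench where it stands.

Things in the scene. Friction and masses are not known exactly. Their poses are not given: they have to be found in the camera images.
- stand: Camera stand fixed to the bench: grey board 330 x 220 x 12 mm (x -60 to +270, y -110 to +110 mm) with an upright 34 mm square aluminium tube. Origin on the bench surface on the mast's axis; z up; +x points along the camera arm, from the mast over the stage. Its yaw lies between 1.25 and 1.9 rad (arm pointing roughly to world +y).
- head_centre (a point): Centre of the mast head: a grey block 40 (stand's x) x 34 (y) x 44 mm tall, 175 mm above the bench when the mast is down. Axes as the stand's. It is the stand's highest part, free above. On its -y side is the lock button, on its +y side a fixed black ribbed thumb rest (26 x 26 mm, face 21 mm from this point), both level with it. Over both: 45 mm, 40 mm with the button in.
- collar_top (a point): Middle of the upper edge of the black 44 mm square clamp collar on top of the outer tube, 150 mm above the bench; the mast's scale is read at this edge. The collar's clamp lever, left open, sticks out up to 45 mm to the stand's -x, below 145 mm; it is left alone.
- lens (a point): Centre of the lens mouth under the camera (62 x 50 x 46 mm), which hangs 150 mm from the mast axis on a 20 mm wide arm that leaves the head to the stand's +x. No part of arm or camera is higher than 40 mm above the head block's underside (the head's top is at 44 mm).
- button_face (a point): Centre of the outer face of the lock button, a grey ribbed rectangle 26 mm (along the stand's x) x 24 mm tall on the -y side of the head; at the start the face is 24 mm from the mast axis, 7 mm proud of the head.
- lock_button (a joint): Travel of the lock button into the head (along the stand's +y), m: 0 = out, 0.005 = fully in. Spring: 4 N to start, 9 N fully in; springs out when let go. With the mast fully down and the button out a latch holds the mast (1 mm play); from 0.004 it is clear. It latches only fully down: once about 10 mm up, nothing but the grip carries the mast and it slides down if let go.
- mast_tube (a joint): Extension of the mast straight up, m: 0 = fully down (as at the start), 0.115 = upper stop. This is the scale reading: the 22 mm square inner tube has black lines every 5 mm (whole cm right across, 0, 5 and 10 cm thicker), read at the collar's upper edge: 4, 7, 10 cm = 0.040, 0.070, 0.100. The moving part with the camera weighs 0.4 to 0.65 kg; slight friction.
- stage (a point): Centre of the stage, a white ring line of 124 mm diameter on the stand's board under the camera, 150 mm from the mast axis; point on the board's upper face, 12 mm above the bench. One of the three vessels stands here, within 8 mm of the centre; the other two stand on the heat mat.
- petri_dish: Closed white petri dish, a flat disc 90 mm in diameter, 16 mm tall. Origin at the centre of its underside. If it is on the stage the mark is 4 cm.
- crucible: White porcelain crucible, a small open cup tapering from 51 mm at the rim to 30 mm at the foot, 46 mm tall. Origin at the centre of its underside. If it is on the stage the mark is 7 cm.
- beaker: White plastic beaker, straight open cylinder 51 mm in diameter (rim 56), 76 mm tall. Origin at the centre of its underside. If it is on the stage the mark is 10 cm.
- heat_mat: Pale square-edged heat-proof mat 240 (x) x 160 (y) x 12 mm to the left of the stand, where the two unused vessels stand. Origin at the centre of its underside.
- spatula: Bystander: thin double-ended steel lab spatula 158 mm long, 11 mm wide, lying on the stand's board. Origin at its middle.
- stopwatch: Bystander: black stopwatch, disc 52 mm in diameter, 15 mm tall, lying on the stand's board. Origin under its centre.
- reagent_jar: Bystander: white jar with a blue cap, 68 mm in diameter, 115 mm tall. Origin under its centre.
- wash_bottle: Bystander: white wash bottle with a bent spout, 62 mm in diameter, 187 mm tall. Origin under its centre.
- tripod: Bystander: steel tripod with a square wire gauze 115 mm wide, 127 mm tall. Origin under its centre.
- goggles: Bystander: clear safety goggles 156 mm wide, 62 mm tall. Origin under their centre.
- measuring_cylinder: Bystander: clear measuring cylinder on a hexagonal foot, 68 mm across the foot, 240 mm tall. Origin under its centre.
Not all that is in view belongs to the job. What is shaped like the crucible but purple is not meant. What is shaped like the beaker but purple is not meant.

How it is judged:
By the outcome, as a careful person would: the job done as asked, in the order asked, and still so for the second after the job is handed in, while the arm keeps its last pose, push and grip.
It also fails if it takes over 32 s, if anything falls off the work surface, if the arm or the gripper's body presses on something with over 40 N, if the wrist force passes 120 N, or if a joint passes its speed limit or range.

## Working session

There is one attempt and no reset: what is moved stays moved. The work goes in short steps, Python scripts to look and compute and a shell command to move; the robot and the scene stay as the last step left them, time stands still between calls to the robot, and variables do not carry over. Pictures are saved under pics/ and viewed, at most 10 in all, crops included, and the job is handed in when it is done.

```bash
mkdir -p pics; ls; python3 - <<'E'
from station import manip
import cv2,numpy as np
s=manip.sense();print(s)
for n in("side","top"):
    p,d=manip.snapshot(n);cv2.imwrite(f"pics/{n}0.png",p[:,:,::-1]);np.savez(f"{n}0.npz",p=p,d=d)
    print(n,manip.camera_model(n))
E
```

```text
pics
{'t': 0.0, 'q': array([-1.29350139e+00,  5.28412943e-01,  1.43387248e+00,  2.04830476e-05,
        1.18140560e+00, -1.78497409e-01]), 'qd': array([-0.00055947, -0.00125155,  0.00152059,  0.00027348, -0.00017418,
        0.00135332]), 'tau': array([-2.37479999e-04, -4.42353129e+01, -1.78027546e+01, -2.49272834e-04,
        8.41033616e-03,  9.73294107e-06]), 'tcp_pos': array([ 0.27498786, -0.56064354,  0.30297564]), 'tool_rot': array([ 9.74144210e-01,  2.25924674e-01, -4.23481731e-05, -1.04837317e-03]), 'force': array([0.03332602, 1.01234247, 0.05634445]), 'ft_torque': array([-0.00213018,  0.01127456,  0.02716855]), 'gripper_force': 0.0, 'finger_gap': 0.9995588994558572}
side {'fx': 358.68681694115065, 'fy': 358.68681694115065, 'cx': 254.99725075231888, 'cy': 191.78711181599706, 'origin': array([0.15419546, 0.6336018 , 0.75980328]), 'attitude': array([-0.10541328,  0.40395314,  0.88430609, -0.20907569])}
top {'fx': 378.4160661103457, 'fy': 378.4160661103457, 'cx': 255.6855222209326, 'cy': 191.1441418336987, 'origin': array([ 0.32129848, -0.00727399,  1.43413065]), 'attitude': array([-0.04742791,  0.05230322,  0.71178558, -0.69883922])}
```

View pics/side0.png

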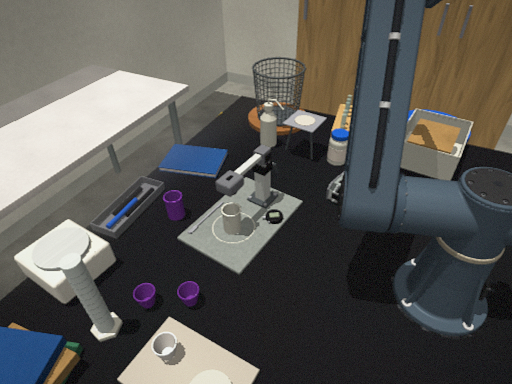

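View pics/top0.png

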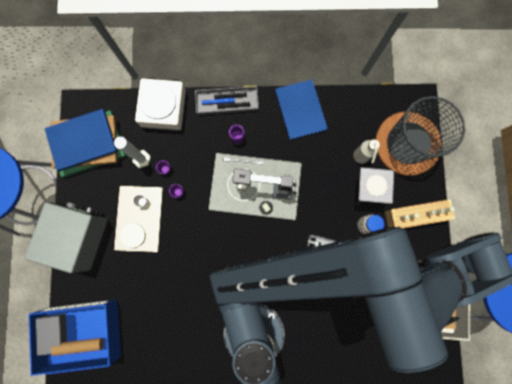

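The stage (side view px ~232,218) holds a tall white cup, apparently the beaker. The mat has a small cup (165,347) and the flat dish (210,380). The mast head is at side px (265,155) and top px (~285,188). Next I'll measure these with depth.

```bash
cat > h.py <<'E'
import numpy as np,cv2
from scipy.spatial.transform import Rotation as R
def cloud(d,c):
    v,u=np.mgrid[:d.shape[0],:d.shape[1]]
    P=np.stack([(u-c['cx'])/c['fx']*d,-(v-c['cy'])/c['fy']*d,-d],-1)
    W=P@R.from_quat(c['attitude']).as_matrix().T+c['origin']
    W[d<=0]=np.nan
    return W
def rect(P): return cv2.minAreaRect((P[:,:2]*1000).astype(np.float32))
E
python3 - <<'E'
from h import *
from station import manip
for n in("side","top"):
    f=np.load(n+"0.npz");W=cloud(f['d'],manip.camera_model(n));p=f['p'].astype(int);z=W[...,2]
    # board: grey region z~12mm
    v,u=np.mgrid[:384,:512]
    box=((u>175)&(u<305)&(v>140)&(v<270)) if n=="side" else ((u>205)&(u<305)&(v>150)&(v<222))
    b=box&(p.min(-1)>60)&(z>0.003)&(z<0.022)
    print(n,'board',rect(W[b]),b.sum(),np.median(z[b]))
    for lo,hi in((.18,.187),(.187,.192),(.192,.205)):
        m=box&(z>lo)&(z<hi); 
        if m.sum()>5: print(lo,m.sum(),rect(W[m]),np.median(z[m]), u[m].min(),u[m].max(),v[m].min(),v[m].max())
    if n=="side":
        for uu,vv,r in((232,213,14),(165,347,14)):
            m=((u-uu)**2+(v-vv)**2<r*r); q=W[m]; q=q[q[:,2]>.02]; t=np.percentile(q[:,2],[2,50,98]); k=q[q[:,2]>t[2]-.006]; print('vessel',t,rect(k))
    np.save(n+"W.npy",W)
    x0,y0,x1,y1=(190,130,300,240) if n=="side" else (205,145,315,225)
    cv2.imwrite(f"pics/{n}c.png",cv2.resize(f['p'][y0:y1,x0:x1,::-1],None,fx=5.2,fy=5.2,interpolation=cv2.INTER_CUBIC))
E
```

```text
side board ((617.1409912109375, -115.50857543945312), (386.7472229003906, 616.5908203125), 37.0907096862793) 5186 0.0115956783304072
0.18 139 ((536.974853515625, -36.340721130371094), (195.55223083496094, 48.44554901123047), 80.46403503417969) 0.18455471502901544 215 270 152 190
0.187 410 ((542.19970703125, -37.85260009765625), (194.2147979736328, 49.71768569946289), 82.77256774902344) 0.19014391860836022 215 269 150 187
0.192 175 ((541.2466430664062, -41.94195556640625), (197.31405639648438, 39.28240966796875), 82.67501068115234) 0.1947950306558235 218 269 144 185
vessel [0.04009648 0.06891635 0.08892605] ((550.5861206054688, 34.989593505859375), (53.29972457885742, 54.0150146484375), 67.00247955322266)
vessel [0.02103825 0.0424216  0.05872518] ((489.6334533691406, 411.0154724121094), (46.33684158325195, 46.79425811767578), 37.39130783081055)
top board ((545.7418212890625, -16.632568359375), (336.1487731933594, 228.55772399902344), 82.08899688720703) 3953 0.01139209944898778
0.18 88 ((539.8081665039062, -39.248390197753906), (199.11631774902344, 50.106014251708984), 82.24794006347656) 0.18526901123122075 232 291 169 188
0.187 269 ((541.390380859375, -36.037635803222656), (191.21694946289062, 48.52928924560547), 83.2104263305664) 0.189872179279019 232 290 169 188
0.192 257 ((542.6182250976562, -41.62870788574219), (197.3253631591797, 43.956695556640625), 84.05545043945312) 0.19425185298225656 233 292 169 186
```

View pics/sidec.png

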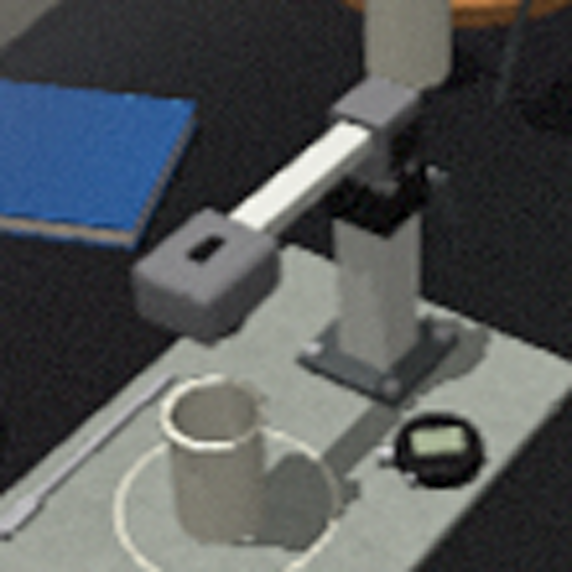

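View pics/topc.png

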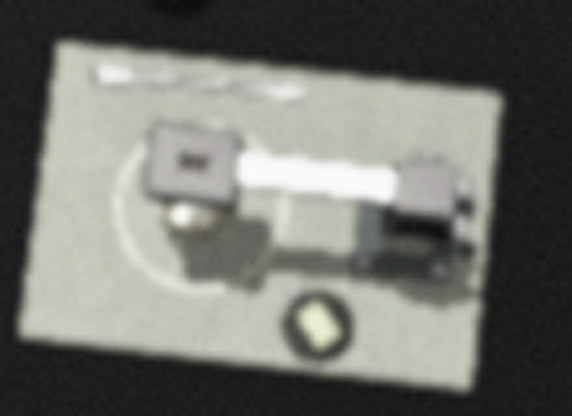

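Confirmed beaker: its rim is at 89 mm, which is 12 + 76, so the target is 10 cm. In the crops the head block is at the right end of the white arm, with its top at top-crop (425,185). The button is on the far side (+x) and the thumb rest faces the robot. Next is the precise pose by ray casting.

```bash
cat >> h.py <<'E'
def ray(uv,c,z):
    uv=np.atleast_2d(uv).astype(float)
    d=np.stack([(uv[:,0]-c['cx'])/c['fx'],-(uv[:,1]-c['cy'])/c['fy'],-np.ones(len(uv))],-1)@R.from_quat(c['attitude']).as_matrix().T
    return c['origin']+d*((z-c['origin'][2])/d[:,2])[:,None]
E
python3 - <<'E'
from h import *
from station import manip
f=np.load("top0.npz");p=f['p'];c=manip.camera_model("top");W=np.load("topW.npy")
m=(p.min(-1)>75).astype(np.uint8);m[:150]=0;m[225:]=0;m[:,:200]=0;m[:,310:]=0
m=cv2.morphologyEx(m,cv2.MORPH_CLOSE,np.ones((5,5)))
k=max(cv2.findContours(m,0,cv2.CHAIN_APPROX_NONE)[0],key=cv2.contourArea)
Q=ray(cv2.convexHull(k)[:,0],c,.012);r=cv2.minAreaRect((Q[:,:2]*1000).astype(np.float32));print(r)
yaw=np.radians(r[2] if r[1][0]>r[1][1] else r[2]+90); 
ex=np.array([np.cos(yaw),np.sin(yaw)]);o=np.array(r[0])/1000-.105*ex;print('yaw',yaw,'mast',o)
for n in("top","side"):
    W=np.load(n+"W.npy").reshape(-1,3);W=W[(W[:,2]>.188)&(W[:,2]<.203)]
    S=(W[:,:2]-o)@np.array([[ex[0],-ex[1]],[ex[1],ex[0]]])*1000
    g=(abs(S)<[220,60]).all(1);S=S[g];
    for nm,a,b in(("head",-40,24),("arm",35,105),("cam",110,200)):
        q=S[(S[:,0]>a)&(S[:,0]<b)];print(n,nm,len(q),np.percentile(q,[3,50,97],axis=0).round(1).tolist())
# pixel mask of head top
mm=(np.abs(W[:,0])<9)if 0 else None
h=p[170:195,275:300].mean(-1).astype(int);print(h)
E
```

```text
((544.2080078125, -16.148757934570312), (334.5261535644531, 224.86898803710938), 82.27327728271484)
yaw 1.4359395749896275 mast [ 0.53009093 -0.12019542]
top head 133 [[-18.1, -14.4], [1.0, 2.0], [20.0, 19.0]]
top arm 90 [[37.3, -7.9], [68.2, 1.2], [103.1, 10.1]]
top cam 245 [[114.6, -21.0], [147.6, 1.0], [177.1, 22.1]]
side head 137 [[-17.9, -14.7], [6.0, 2.9], [22.2, 16.9]]
side arm 108 [[37.6, -8.7], [71.8, 0.9], [101.9, 10.1]]
side cam 288 [[116.0, -20.8], [151.1, 2.9], [178.2, 22.8]]
[[178 184 185 186 187 186 187 189 190 187 186 182 183 183 182 182 185 188
  186 188 185 186 187 187 170]
 [181 183 184 186 186 187 187 188 189 189 182 185 184 183 183 183 184 189
  187 188 186 184 186 184 168]
 [181 185 185 184 183 184 184 188 186 187 184 182 183 182 181 183 187 188
  187 186 183 183 186 184 166]
 [184 183 185 185 183 182 182 186 184 178 174 178 179 181 182 180 182 184
  185 183 184 185 188 186 163]
 [185 185 185 181 182 181 182 183 175 172 169 172 176 174 169 174 181 181
  183 186 183 184 185 186 162]
 [184 183 184 181 182 176 175 174 166 165 160 163 166 160 156 162 174 181
  183 1
[... 1319 characters left out ...]
21  25  20  19  25  27  27  41  70 130
  175 174 169 182 172 131  68]
 [107 109  99  75  55  45  34  32  28  29  25  24  20  16  17  32  60 121
  166 172 172 184 174 121  61]
 [110 109 102  86  69  60  60  54  57  55  49  43  36  29  22  25  50  99
  136 145 161 176 170 118  57]
 [109 105 103  92  83  78  78  79  77  76  72  66  56  45  39  37  49  75
   93 102 123 155 159 113  55]
 [106 107 101  88  79  78  79  85  78  81  82  77  70  55  45  45  51  65
   64  61  81 122 143 105  51]
 [ 99  93  80  71  64  64  66  71  72  71  75  73  63  56  51  48  55  65
   61  53  67 113 139 106  53]
 [ 92  81  67  58  53  53  53  55  56  58  60  56  52  56  58  58  65  78
   76  73  89 129 142 105  54]]
```

```bash
python3 -m crank '[{"dp":[0,0,-0.05],"delta_rot":[0,0,-0.0195],"fingers":1},{"dp":[0,0,-0.05],"delta_rot":[0,0,-0.0195],"fingers":1},{"dp":[0,0,0],"delta_rot":[0,0,-0.0195],"fingers":1},{"dp":[0,0,0],"delta_rot":[0,0,-0.0195],"fingers":1},{"dp":[0,0,0],"delta_rot":[0,0,-0.0195],"fingers":1},{"dp":[0,0,0],"delta_rot":[0,0,-0.0195],"fingers":1},{"dp":[0,0,0],"delta_rot":[0,0,-0.0195],"fingers":1},{"dp":[0,0,0],"delta_rot":[0,0,-0.0195],"fingers":1}]' 50
python3 -m crank '[{"dp":[0.06,0.0245,0],"delta_rot":[0,0,0],"fingers":1},{"dp":[0.06,0.0245,0],"delta_rot":[0,0,0],"fingers":1},{"dp":[0.06,0.0245,0],"delta_rot":[0,0,0],"fingers":1},{"dp":[0.06,0.0245,0],"delta_rot":[0,0,0],"fingers":1},{"dp":[0.06,0.0245,0],"delta_rot":[0,0,0],"fingers":1},{"dp":[0.06,0.0245,0],"delta_rot":[0,0,0],"fingers":1},{"dp":[0.06,0.0245,0],"delta_rot":[0,0,0],"fingers":1},{"dp":[0.06,0.0245,0],"delta_rot":[0,0,0],"fingers":1},{"dp":[0.06,0.0245,0],"delta_rot":[0,0,0],"fingers":1},{"dp":[0.06,0.0245,0],"delta_rot":[0,0,0],"fingers":1},{"dp":[0,0,0],"delta_rot":[0,0,0],"fingers":1}]'
python3 - <<'E'
from h import *
from station import manip
s=manip.sense();r=R.from_quat(s['tool_rot']).as_matrix();print(s['q'],r.round(3).tolist())
t=np.array([.5291,-.1186,.354]);print((t-s['tcp_pos'])@r/.5)
E
```

```text
t: 0.77
tcp_pos: [0.275, -0.5608, 0.3533]
tool_rot: [0.751, 0.66, 0.0, -0.001]
force: [0.0, -0.1, -0.1]
finger_gap: 1.003
gripper_force: 0.0
t: 1.68
tcp_pos: [0.4382, -0.2752, 0.3535]
tool_rot: [0.751, 0.66, 0.001, -0.002]
force: [-1.1, 0.2, -0.1]
finger_gap: 1.0
gripper_force: 0.0
[-0.77818957  0.32328624  1.63648351  0.00291319  1.18479335 -0.64948892] [[0.129, 0.992, -0.0], [0.992, -0.129, 0.004], [0.004, -0.001, -1.0]]
[3.34161801e-01 1.39694080e-01 2.49005925e-04]
```

```bash
python3 -m crank '[{"dp":[0.056,0.0233,0],"delta_rot":[0,0,0],"fingers":1},{"dp":[0.056,0.0233,0],"delta_rot":[0,0,0],"fingers":1},{"dp":[0.056,0.0233,0],"delta_rot":[0,0,0],"fingers":1},{"dp":[0.056,0.0233,0],"delta_rot":[0,0,0],"fingers":1},{"dp":[0.056,0.0233,0],"delta_rot":[0,0,0],"fingers":1},{"dp":[0.054,0.0232,0],"delta_rot":[0,0,0],"fingers":1},{"dp":[0,0,0],"delta_rot":[0,0,0.0008],"fingers":1},{"dp":[0,0,0],"delta_rot":[0,0,0],"fingers":1},{"dp":[0,0,0],"delta_rot":[0,0,0],"fingers":1}]'
python3 - <<'E'
from h import *
from station import manip
s=manip.sense();r=R.from_quat(s['tool_rot']).as_matrix();print(s['tcp_pos'],s['q'],r.round(3).tolist())
c=manip.camera_model("wrist");print(c);p,d=manip.snapshot("wrist");cv2.imwrite("pics/w1.png",p[:,:,::-1]);np.savez("w1.npz",p=p,d=d)
t=np.array([.5291,-.1186,.354]);print((t-s['tcp_pos'])@r/.5)
E
```

```text
t: 2.43
tcp_pos: [0.5282, -0.1247, 0.3535]
tool_rot: [0.755, 0.656, -0.001, -0.0]
force: [-0.3, -0.3, -0.3]
finger_gap: 1.001
gripper_force: 0.0
[ 0.52819459 -0.12466341  0.35353269] [-4.37454216e-01  3.59314930e-01  1.57837716e+00 -7.77213131e-04
  1.20476178e+00 -2.97762265e-01] [[0.139, 0.99, -0.001], [0.99, -0.139, -0.0], [-0.0, -0.001, -1.0]]
{'fx': 297.3186396354542, 'fy': 297.3186396354542, 'cx': 258.0878299886344, 'cy': 189.3594455208636, 'origin': array([ 0.53895685, -0.0468425 ,  0.42371498]), 'attitude': array([-0.15546635,  0.01095595, -0.06891922,  0.98537319])}
[ 0.01226038  0.00010711 -0.00094013]
```

View pics/w1.png

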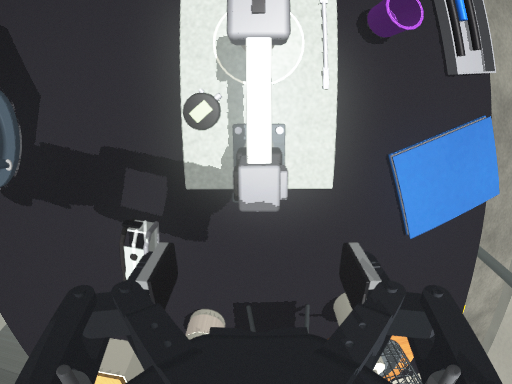

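The wrist view shows the head at (261,185), the button on its right at (287,182), and the white arm pointing up the picture. I'll refine the head's position from this view.

```bash
cat > w.py <<'E'
from h import *
def wcloud(d,c):
    v,u=np.mgrid[:384,:512];x=(u-c['cx'])/c['fx'];y=(v-c['cy'])/c['fy'];r=np.hypot(x,y)+1e-9;k=np.tan(r)/r
    P=np.stack([x*k*d,-y*k*d,-d],-1);W=P@R.from_quat(c['attitude']).as_matrix().T+c['origin'];W[d<=0]=np.nan;return W
E
python3 - <<'E'
from w import *
from station import manip
f=np.load("w1.npz");p=f['p'];c=dict(fx=297.3186396,fy=297.3186396,cx=258.08783,cy=189.359446,origin=np.array([0.53895685,-0.0468425,0.42371498]),attitude=np.array([-0.15546635,0.01095595,-0.06891922,0.98537319]))
W=wcloud(f['d'],c);v,u=np.mgrid[:384,:512]
b=(u>225)&(u<300)&(v<215)
a=b&(v>45)&(v<155)&(p.min(-1)>225)&(W[...,2]>.17);q=W[a];print('arm',len(q),np.median(q[:,2]))
# centreline per row using image mask, at arm z
L=[];
for r in range(50,150):
    k=np.where(a[r])[0]
    if len(k)>10: L.append(W[r,k][:,:2].mean(0))
L=np.array(L);vx,vy,x0,y0=cv2.fitLine((L*1000).astype(np.float32),cv2.DIST_HUBER,0,.01,.01).ravel();yaw=np.arctan2(vy,vx)%np.pi;print('yaw',yaw,'pt',x0,y0)
ex=np.array([np.cos(yaw),np.sin(yaw)]);ey=np.array([-ex[1],ex[0]]);o=np.array([.5291,-.1186])
z=W[...,2]
for nm,m in(("headtop",b&(v>150)&(z>.192)&(z<.203)),("cam",b&(v<60)&(z>.186)&(z<.2)),("btn",b&(u>281)&(v>160)&(v<205)&(z>.15)&(z<.2)),("arm",a)):
    S=W[m];q=np.c_[(S[:,:2]-o)@ex,(S[:,:2]-o)@ey,S[:,2]]*1000;print(nm,len(q),np.percentile(q,[2,50,98],axis=0).round(1).tolist())
print((np.array([x0,y0])/1000-o)@ey*1000)
E
```

```text
arm 2725 0.1901240884862648
yaw 1.4312241 pt 539.45715 -45.32183
headtop 1994 [[-19.0, -16.8, 194.0], [1.0, -0.5, 197.0], [18.8, 15.5, 198.4]]
cam 3036 [[103.5, -22.9, 187.3], [130.6, 0.3, 191.6], [149.9, 23.5, 194.1]]
btn 179 [[-12.2, -24.2, 169.9], [2.6, -21.5, 187.0], [12.2, -19.5, 188.3]]
arm 2725 [[28.0, -9.7, 188.6], [71.1, -0.4, 190.1], [110.8, 9.5, 191.6]]
-0.062002724113542164
```

```bash
python3 -m crank '[{"dp":[0.0123,-0.002,0],"delta_rot":[0,0,0],"fingers":1},{"dp":[0,0,0.05],"delta_rot":[0,0,0],"fingers":1},{"dp":[0,0,0.05],"delta_rot":[0,0,0],"fingers":1},{"dp":[0,0,0.05],"delta_rot":[0,0,0],"fingers":1},{"dp":[0,0,0.05],"delta_rot":[0,0,0],"fingers":1},{"dp":[0,0,0.04],"delta_rot":[0,0,0],"fingers":1},{"dp":[0,0,0.013],"delta_rot":[0,0,0],"fingers":1},{"dp":[0,0,0],"delta_rot":[0,0,0],"fingers":1},{"dp":[0,0,0],"delta_rot":[0,0,0],"fingers":1},{"dp":[0,0,0],"delta_rot":[0,0,0],"fingers":1}]'
python3 - <<'E'
from h import *
from station import manip
s=manip.sense();r=R.from_quat(s['tool_rot']).as_matrix();print(s['tcp_pos'])
t=np.array([.5291-.001,-.1186,.227]);print((t-s['tcp_pos'])@r*1000)
E
```

```text
t: 3.32
tcp_pos: [0.5291, -0.1187, 0.2288]
tool_rot: [0.755, 0.656, 0.001, 0.001]
force: [-0.7, -0.6, -0.2]
finger_gap: 1.002
gripper_force: 0.0
[ 0.52913219 -0.11865346  0.22876619]
[-0.09013408 -1.03439229  1.76340642]
```

```bash
python3 -m crank '[{"dp":[0,-0.002,0.003],"delta_rot":[0,0,0],"fingers":1},{"dp":[0,0,0],"delta_rot":[0,0,0],"fingers":-1},{"dp":[0,0,0],"delta_rot":[0,0,0],"fingers":-1},{"dp":[0,0,0],"delta_rot":[0,0,0],"fingers":-1},{"dp":[0,0,0],"delta_rot":[0,0,0],"fingers":-1},{"dp":[0,0,0],"delta_rot":[0,0,0],"fingers":-1},{"dp":[0,0,0],"delta_rot":[0,0,0],"fingers":-1},{"dp":[0,0,0],"delta_rot":[0,0,0],"fingers":-1},{"dp":[0,0,0],"delta_rot":[0,0,0],"fingers":-1},{"dp":[0,0,0],"delta_rot":[0,0,0],"fingers":-1},{"dp":[0,0,0],"delta_rot":[0,0,0],"fingers":-1},{"dp":[0,0,0],"delta_rot":[0,0,0],"fingers":-1}]' 50
python3 - <<'E'
from h import *
from station import manip
s=manip.sense();print(s['tcp_pos'],s['force'],s['ft_torque'],s['finger_gap']*85,s['gripper_force'])
c=manip.camera_model("wrist");p,d=manip.snapshot("wrist")
q,d2=manip.snapshot("side")
cv2.imwrite("pics/w2.png",np.hstack([cv2.resize(p[130:290,150:370],None,fx=1.8,fy=1.8),cv2.resize(q[110:218,210:330],(400,288)) if 0 else cv2.resize(q[125:215,220:310],(288,288))])[:,:,::-1])
E
```

```text
t: 4.32
tcp_pos: [0.5282, -0.1182, 0.2274]
tool_rot: [0.755, 0.656, 0.001, 0.001]
force: [0.9, -0.3, 7.4]
finger_gap: 0.461
gripper_force: 53.6
[ 0.52823829 -0.11817733  0.227359  ] [ 0.9289494  -0.32388556  7.44108391] [ 0.06267755 -0.00323479  0.14933324] 39.16827369284626 53.568944334983826
```

View pics/w2.png

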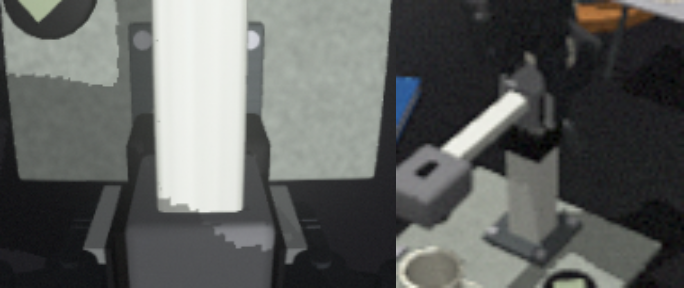

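Gap is 39–40 mm, so the button is in; the picture shows pads on both sides of the head. Lifting now.

```bash
python3 -m crank '[{"dp":[0,0,-0.006],"delta_rot":[0,0,0],"fingers":-1},{"dp":[0,0,-0.014],"delta_rot":[0,0,0],"fingers":-1},{"dp":[0,0,-0.02],"delta_rot":[0,0,0],"fingers":-1},{"dp":[0,0,-0.02],"delta_rot":[0,0,0],"fingers":-1},{"dp":[0,0,-0.02],"delta_rot":[0,0,0],"fingers":-1},{"dp":[0,0,-0.01],"delta_rot":[0,0,0],"fingers":-1},{"dp":[0,0,0],"delta_rot":[0,0,0],"fingers":-1},{"dp":[0,0,0],"delta_rot":[0,0,0],"fingers":-1}]'
python3 - <<'E'
from h import *
from station import manip
s=manip.sense();r=R.from_quat(s['tool_rot']).as_matrix();print(s['tcp_pos'],s['force'],s['ft_torque'],s['finger_gap']*85,s['gripper_force'],r[:,2])
E
```

```text
t: 5.08
tcp_pos: [0.5282, -0.1182, 0.2717]
tool_rot: [0.755, 0.656, 0.001, 0.001]
force: [5.9, -1.3, -5.7]
finger_gap: 0.456
gripper_force: 51.8
[ 0.52820178 -0.1182103   0.27167475] [ 5.85426457 -1.31780243 -5.68432561] [-0.30904044 -1.08262123  0.24566501] 38.78655432628982 51.82144045829773 [ 0.00304913 -0.00123339 -0.99999459]
```

```bash
python3 -m crank '[{"dp":[0,0,-0.01],"delta_rot":[0,0,0],"fingers":-1},{"dp":[0,0,-0.02],"delta_rot":[0,0,0],"fingers":-1},{"dp":[0,0,-0.02],"delta_rot":[0,0,0],"fingers":-1},{"dp":[0,0,-0.02],"delta_rot":[0,0,0],"fingers":-1},{"dp":[0,0,-0.02],"delta_rot":[0,0,0],"fingers":-1},{"dp":[0,0,-0.015],"delta_rot":[0,0,0],"fingers":-1},{"dp":[0,0,-0.006],"delta_rot":[0,0,0],"fingers":-1},{"dp":[0,0,0],"delta_rot":[0,0,0],"fingers":-1},{"dp":[0,0,0],"delta_rot":[0,0,0],"fingers":-1},{"dp":[0,0,0],"delta_rot":[0,0,0],"fingers":-1}]'
python3 - <<'E'
from w import *
from station import manip
s=manip.sense();print(s['tcp_pos'],s['force'],s['finger_gap']*85,s['gripper_force'])
o=np.array([.5291,-.1186]);ex=np.array([.139,.990]);ey=np.array([-.990,.139])
for n in("top","side","wrist"):
    c=manip.camera_model(n);p,d=manip.snapshot(n);W=(wcloud if n=="wrist" else cloud)(d,c)
    S=np.stack([(W[...,:2]-o)@ex,(W[...,:2]-o)@ey],-1)
    a=(abs(S[...,1])<7)&(S[...,0]>35)&(S[...,0]<105)&(W[...,2]>.15);k=(abs(S[...,1])<18)&(S[...,0]>125)&(S[...,0]<175)&(W[...,2]>.15)
    print(n,a.sum(),np.median(W[a][:,2]),k.sum(),np.median(W[k][:,2]) if k.sum() else 0)
    if n=="side":
        cv2.imwrite("pics/s3.png",cv2.resize(p[90:200,215:315,::-1],None,fx=5,fy=5,interpolation=cv2.INTER_CUBIC))
        for m in("top","side"):
            Q=np.load(m+"W.npy");S=np.stack([(Q[...,:2]-o)@ex,(Q[...,:2]-o)@ey],-1)
            a=(abs(S[...,1])<7)&(S[...,0]>35)&(S[...,0]<105)&(Q[...,2]>.15);k=(abs(S[...,1])<18)&(S[...,0]>125)&(S[...,0]<175)&(Q[...,2]>.15)
            print('start',m,np.median(Q[a][:,2]),np.median(Q[k][:,2]))
E
```

```text
t: 5.92
tcp_pos: [0.5282, -0.1182, 0.3265]
tool_rot: [0.755, 0.656, 0.001, 0.001]
force: [6.6, -1.6, -5.5]
finger_gap: 0.457
gripper_force: 52.5
[ 0.52820048 -0.11822551  0.32652767] [ 6.63604316 -1.55856603 -5.50397098] 38.810462819560314 52.45355844497681
top 0 nan 0 0
side 0 nan 0 0
start top nan nan
start side nan nan
wrist 0 nan 0 0
  return _methods._mean(a, axis=axis, dtype=dtype,
  ret = ret.dtype.type(ret / rcount)
```

View pics/s3.png

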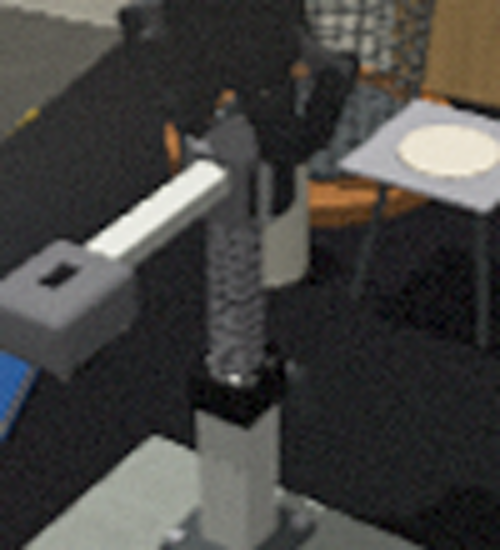

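The side view shows the mast well extended, held by the head, with the scale visible below it. Repeating the depth comparison with the units fixed.

```bash
python3 - <<'E'
from w import *
from station import manip
o=np.array([.5291,-.1186]);ex=np.array([.139,.990]);ey=np.array([-.990,.139])
def meas(W,tag):
    S=np.stack([(W[...,:2]-o)@ex,(W[...,:2]-o)@ey],-1)*1000;z=W[...,2]
    out=[]
    for a,b,w in((35,105,7),(125,175,18)):
        m=(abs(S[...,1])<w)&(S[...,0]>a)&(S[...,0]<b)&(z>.15);zz=z[m]
        if m.sum()<10: out.append((m.sum(),0));continue
        t=np.median(zz[zz>np.percentile(zz,90)-.012]);out.append((int(m.sum()),round(float(t)*1000,2)))
    m=(abs(S)<[40,40]).all(-1)&0>0
    print(tag,out)
for m in("top","side"): meas(np.load(m+"W.npy"),"start "+m)
f=np.load("w1.npz");c=dict(fx=297.3186396,fy=297.3186396,cx=258.08783,cy=189.359446,origin=np.array([0.53895685,-0.0468425,0.42371498]),attitude=np.array([-0.15546635,0.01095595,-0.06891922,0.98537319]))
meas(wcloud(f['d'],c),"start wrist")
for i in range(4):
  for n in("top","side","wrist"):
    c=manip.camera_model(n);p,d=manip.snapshot(n);meas((wcloud if n=="wrist" else cloud)(d,c),n)
    if n=="side": np.savez(f"side_{i}.npz",p=p,d=d)
print(manip.sense()['tcp_pos'])
E
```

```text
start top [(87, 190.26), (157, 191.88)]
start side [(86, 189.82), (180, 191.53)]
start wrist [(1586, 190.2), (1432, 192.35)]
top [(135, 600.33), (188, 291.01)]
side [(352, 573.83), (195, 290.52)]
wrist [(7160, 289.19), (np.int64(0), 0)]
top [(136, 600.18), (184, 290.61)]
side [(355, 574.07), (189, 290.29)]
wrist [(7152, 289.17), (np.int64(0), 0)]
top [(138, 600.28), (187, 290.68)]
side [(354, 573.4), (181, 290.42)]
wrist [(7155, 289.17), (np.int64(0), 0)]
top [(133, 599.9), (187, 290.34)]
side [(361, 573.81), (190, 290.5)]
wrist [(7166, 289.18), (np.int64(0), 0)]
[ 0.52820688 -0.11820666  0.32637618]
```

Three independent views and the arm's own reading all put the rise at about 98.9–99.1 mm. I'll raise it 1 mm more.

```bash
python3 -m crank '[{"dp":[0,0,-0.0022],"delta_rot":[0,0,0],"fingers":-1},{"dp":[0,0,0],"delta_rot":[0,0,0],"fingers":-1},{"dp":[0,0,0],"delta_rot":[0,0,0],"fingers":-1},{"dp":[0,0,0],"delta_rot":[0,0,0],"fingers":-1},{"dp":[0,0,0],"delta_rot":[0,0,0],"fingers":-1},{"dp":[0,0,0],"delta_rot":[0,0,0],"fingers":-1}]'
python3 - <<'E'
from w import *
from station import manip
o=np.array([.5291,-.1186]);ex=np.array([.139,.990]);ey=np.array([-.990,.139])
Z={}
T=[]
for i in range(5):
  T.append(manip.sense()['tcp_pos'][2])
  for n in("top","side","wrist"):
    c=manip.camera_model(n);p,d=manip.snapshot(n);W=(wcloud if n=="wrist" else cloud)(d,c)
    S=np.stack([(W[...,:2]-o)@ex,(W[...,:2]-o)@ey],-1)*1000;z=W[...,2]
    a,b,w=(35,105,7) if n=="wrist" else (125,175,18)
    zz=z[(abs(S[...,1])<w)&(S[...,0]>a)&(S[...,0]<b)&(z>.25)&(z<.31)];zz=zz[zz>np.percentile(zz,90)-.012];Z.setdefault(n,[]).append(np.median(zz)*1000)
print({k:np.mean(v)-{'top':191.88,'side':191.53,'wrist':190.2}[k] for k,v in Z.items()},(np.mean(T)-.227359)*1000)
s=manip.sense();print(s['force'],s['finger_gap']*85,s['gripper_force'],abs(s['qd']).max())
cv2.imwrite("pics/s4.png",cv2.resize(manip.snapshot("side")[0][105:185,225:305,::-1],None,fx=7,fy=7,interpolation=cv2.INTER_CUBIC))
E
```

```text
t: 7.17
tcp_pos: [0.5282, -0.1182, 0.3275]
tool_rot: [0.755, 0.656, 0.001, 0.001]
force: [5.8, -2.1, -6.0]
finger_gap: 0.455
gripper_force: 52.3
{'top': np.float64(99.5843103070145), 'side': np.float64(99.94410926305491), 'wrist': np.float64(100.04725041548835)} 100.10963844760204
[ 7.02809905 -3.22036557 -6.07783972] 38.97303592312248 52.30012536048889 0.0020324259658480877
```

View pics/s4.png

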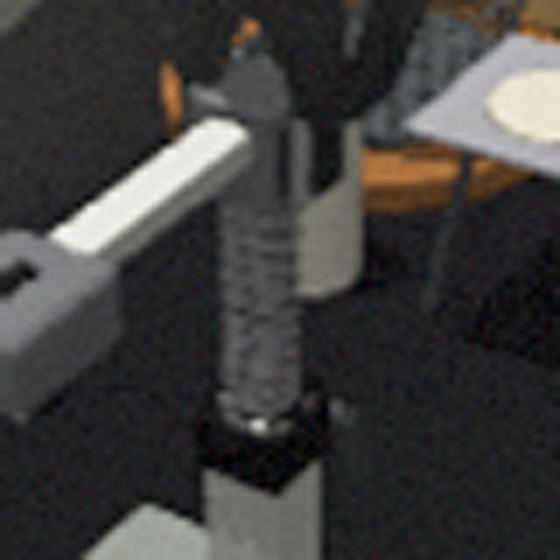

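The picture shows the mast raised with the head gripped at (255,90). The scale tube goes into the collar at (262,415), and the rise is 100 mm by all readings. Handing in.

```bash
python3 -c "
from station import manip
print(manip.sign_off())"
```

```text
the job is handed in; nothing more can be done
None
```

The beaker is on the stage, so I drew the mast up to the 10 cm line (99.6–100.1 mm by three cameras and the arm's own reading, too coarse to read the line itself at the collar) and handed in holding the head at rest with the button squeezed in.

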